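Lemon into the pedal caddy

TASK

The lemon has gone off: press the steel caddy's pedal right down with the fingers so that its lid swings up past upright and stays open, and put the lemon inside. Then take hold of the pedal and ease it back up, keeping hold until the lid is down, so that the lid closes fully without slamming. Leave the onion, the garlic and the pepper mill as they are.

Things in the scene. Friction and masses are not known exactly. Their poses are not given: they have to be found in the camera images.
- caddy: Round brushed-steel food-waste caddy with a front pedal, standing firmly on the worktop (it does not slide). Origin: centre of its underside; z up; -x points to its front, where the pedal is. Diameter 176 mm at the foot, widening to 198 mm at the rim, 169 mm above the worktop; the shut lid (206 mm across) reaches 191 mm above the worktop.
- caddy_floor (a point): Centre of the floor of the bucket inside the caddy, 76 mm above the worktop. The bucket is 158 mm wide here and widens to 176 mm at its mouth, 158 mm above the worktop.
- lid_hinge (a point): Middle of the lid's hinge at the back of the caddy, 108 mm behind its axis and 172 mm above the worktop; the hinge line is the caddy's y. The raised lid stands on this line leaning away from the mouth, up to 385 mm above the worktop.
- caddy_pedal: The pedal, linked to the lid by a rod (1 rad of pedal turns the lid 7.6 rad). Origin: its pivot, on the caddy's axis 42 mm above the worktop; axes as the caddy's when up. It turns about y by 0.24 rad, up to down. The lid's weight pushes it up (about 7 N at the tread) until the lid is past upright; then it stays down, and takes about 3 N to pull up till the lid is upright again.
- pedal_pad (a point): Centre of the top face of the pedal's tread: a steel pad 42 mm (x) by 50 mm (y), 14 mm thick, 112 mm in front of the pivot. This point is 62 mm above the worktop when up, 35 mm when fully down; axes as the pedal's. Nothing stands beside the tread, but only its front 30 mm stick out past the lid's lip: reach it with the tool leaning away from the caddy.
- caddy_lid (a joint): Angle of the caddy's lid: 0 shut, 1.57 upright, 1.82 fully open (pedal fully down). Past upright it stays open by its own weight; short of upright it slams shut if the pedal is let go.
- lemon_mid (a point): Centre of the lemon (78 mm long, 55 mm thick, about 0.11 kg), which lies on the worktop, centre 28 mm up. Its x axis runs along the lemon's length; it may be rolled about that.
- onion_mid (a point): Centre of the red onion, 66 mm wide and 71 mm tall; a bystander.
- garlic_mid (a point): Centre of the garlic bulb, 60 mm wide and 59 mm tall; a bystander.
- pepper: Turned dark-wood pepper mill, 58 mm wide and 170 mm tall, standing upright; origin at the centre of its underside; a bystander.

How it is judged:
On the way, in this order (a step that is already met when the one before it is completed fails the run):
1. the robot's hand presses the pedal and the lid has risen past 0.5 rad (value of joint caddy_lid above 0.5 rad and contact force between any of the fingers, the arm and caddy_pedal above 0.5 N), for 0.05 s.
2. the lemon lies released in the caddy while the lid stands open past upright (value of joint caddy_lid above 1.6 rad and horizontal distance between lemon_mid and caddy below 0.075 m and z of lemon_mid in the frame of caddy below 0.135 m and contact force between the fingers and lemon below 0.1 N), for 0.2 s.
3. the hand is on the pedal while the lid comes down (between 0.2 and 1.2 rad) (value of joint caddy_lid between 0.2 and 1.2 rad and contact force between any of the fingers, the arm and caddy_pedal above 0.3 N), for 0.1 s.
At the end, for the whole second after the job is handed in: The lid is shut (within 0.08 rad) with the pedal fully up, and the lemon lies inside the caddy's bucket (its centre within 75 mm of the caddy's axis and 70 to 135 mm above the worktop) (value of joint caddy_lid below 0.08 rad and horizontal distance between lemon_mid and caddy below 0.075 m and z of lemon_mid in the frame of caddy between 0.07 and 0.135 m); the robot touches nothing.
It fails at once if the lid slams: near shut it closes faster than 5 rad/s (rim at about 1 m/s) (value of joint caddy_lid below 0.6 rad and velocity of joint caddy_lid below -5 rad/s).
It fails at once if the onion is moved more than 30 mm (distance of onion_mid from where it was at the start of the episode above 0.03 m).
It fails at once if the garlic is moved more than 30 mm (distance of garlic_mid from where it was at the start of the episode above 0.03 m).
It fails at once if the pepper mill is moved more than 30 mm or knocked over (distance of pepper from where it was at the start of the episode above 0.03 m or angle between pepper's own z axis and vertical above 0.3 rad).
It also fails if it takes over 72 s, if anything falls off the work surface, if the arm or the gripper's body presses on something with over 40 N, if the wrist force passes 120 N, or if a joint passes its speed limit or range.

ROBOT

A 6-joint arm with a two-finger parallel gripper is mounted at the origin on a cart in front of the work surface, level with it; the furniture and walls round the work are solid. World frame = base frame: x ahead of the robot, y to its left, z up, the work surface at z = 0. Lengths are in m, angles in rad, forces in N, time in s.
With the tool pointing down it reaches from about 0.35 to 0.8 m from the base axis. Payload 7.3 kg.
Tool frame: the origin (TCP) lies between the finger pads; the fingertips stand 25 mm ahead of it and the grasp point (between the pads) lies 6 mm ahead of it (r.tip_extent is the distance from the TCP to the fingertips, in m); z points along the fingers, y is the direction in which the jaws open and shut (so a half turn about z gives the same grasp; the last joint's range is limited). The gripper opens to 85 mm and grips with 20 to 120 N. Pads are 22 mm wide; open, the fingers measure 114 mm over their backs; the gripper's body (76 mm by 85 mm) begins 54 mm behind the grasp point. The pads swing forward as they close: fully open they stand 13 mm farther back than shut.
Start: joints at [-1.287, 0.342, 1.524, -0, 1.275, -0.146], TCP at [0.219, -0.477, 0.256] pointing down, gripper open.
Joint ranges: [-2.53, 2.53], [-0.77, 2.02], [0.04, 2.7], [-1, 4.14], [0.28, 2.66], [-3.11, 3.11]. Speed limits (rad/s): [2.57, 2.57, 3.14, 3.14, 3.14, 3.14].

INTERFACE

Orientations are given as a unit quaternion [x, y, z, w].
In Python, from workcell import r, command_gripper, optics gives the robot as it stands. The module is installed in compiled form; this text tells all that it offers. Calls block until the motion is done:
- r.reach(position, orientation): joint-space move of the TCP to a pose.
- r.move_straight(position, orientation=None, speed=0.15, max_force=None): straight line of the TCP; orientation=None keeps the orientation; speed is the mean speed in m/s. With max_force (N) it stops when the force on the tool has changed by that much, and returns True; else False.
- r.movej(angles): joint-space move.
- command_gripper(opening, force=None): finger opening in m; force is the grip in N (None keeps the last); returns when the fingers have stopped.
- r.hold(seconds).
- r.solve_ik(position, orientation): joint angles nearest the present ones, or None.
- r.read_state(): the state.
- optics.get_image(name): name is "scene" or "side" or "wrist"; returns (picture, depth): 400x640x3 uint8, red, green, blue; 400x640 float32, m along the optical axis (not along the pixel's ray), 0 where there is no reading.
- optics.camera_model(name): a dict with "K" (3x3 intrinsics, pixels), "k1" (the pictures are not rectified: a ray, as slopes to the right and down, at radius r is drawn at 1 + k1 r^2 times it, then the intrinsics apply), "R" (3x3) and "t" (3): a world point X has camera coordinates R X + t; the wrist camera has in their place "tool_from_camera" (4x4, takes a point from camera to tool coordinates, whose origin is the TCP and whose axes are the flange's). Camera axes: x right, y down, z forward; pixel columns grow to the right and rows downward; lengths in m; the calibration is good to about 2 mm. A picture is of the moment at which its call begins: read the wrist's pose just before it. camera_model takes no time and is no camera call.
A pose or a line that the arm cannot do raises r.PlanningError and nothing moves.
- r.finish_job(): hands the job in, once; it reports no verdict.
The state is a dict: "time_s": time; "joint_positions": joint angles; "dq": joint speeds; "tau": joint torques, N m; "eef_pos": TCP position; "eef_rot": TCP orientation; "contact_force": force on the tool from outside, world axes, zero at the start; "torque": the same for the moment, N m; "grip_width": finger opening in m.
Only numpy, scipy, OpenCV 4.12 (cv2) and the standard library are available. Lean on these libraries where they do the work, as an engineer would, in place of code of your own. Each camera call takes 0.05 s, during which the arm holds its last target.

## Working session

There is one attempt and no reset: what is moved stays moved. The work goes in short steps, each a Python script; the robot and the scene stay as the last script left them, time stands still between calls to the robot, and variables do not carry over. Pictures are saved under pics/ and viewed, and the job is handed in when it is done.

```bash
mkdir -p pics; cat > h.py <<'E'
import numpy as np, cv2
from workcell import r, command_gripper, optics
from scipy.spatial.transform import Rotation as Ro
def snap(n,f):
    st=r.read_state(); im,d=optics.get_image(n); cv2.imwrite(f'pics/{f}.png',im[:,:,::-1]); np.savez(f'pics/{f}.npz',im=im,d=d,p=st['eef_pos'],q=st['eef_rot']); return im,d,st
def cloud(n,d,st=None):
    m=optics.camera_model(n);K=np.array(m['K'])
    v,u=np.mgrid[0:400,0:640]
    pt=cv2.undistortPoints(np.stack([u,v],-1).reshape(-1,1,2).astype(np.float64),K,np.array([m['k1'],0,0,0.])).reshape(400,640,2)
    P=np.dstack([pt*d[...,None],d])
    if 'R' in m: return (P-np.array(m['t']))@np.array(m['R'])
    T=np.array(m['tool_from_camera']); P=P@T[:3,:3].T+T[:3,3]
    return P@Ro.from_quat(st['eef_rot']).as_matrix().T+st['eef_pos']
E
python3 - <<'E'
from h import *
for n in ['scene','side','wrist']: snap(n,n+'0'); print(optics.camera_model(n))
print(r.read_state(), r.tip_extent)
E
```

```text
{'K': array([[391.18418586,   0.        , 317.47486144],
       [  0.        , 391.18418586, 197.46699476],
       [  0.        ,   0.        ,   1.        ]]), 'k1': 0.015218178878026758, 'R': array([[-0.28877828, -0.95739322,  0.00230788],
       [-0.71292637,  0.21342961, -0.6679699 ],
       [ 0.63901729, -0.19454055, -0.74418471]]), 't': array([0.16588777, 0.44917425, 0.95543849])}
{'K': array([[448.43773587,   0.        , 323.50197848],
       [  0.        , 448.43773587, 194.59880241],
       [  0.        ,   0.        ,   1.        ]]), 'k1': -0.12391111732896976, 'R': array([[ 0.80723898, -0.58987121,  0.02042482],
       [-0.36030556, -0.51989688, -0.77452381],
       [ 0.4674881 ,  0.61786664, -0.63221491]]), 't': array([-0.4095947 ,  0.29201082,  1.07548954])}
{'K': array([[317.22993451,   0.        , 324.79590908],
       [  0.        , 317.22993451, 201.18456382],
       [  0.        ,   0.        ,   1.        ]]), 'k1': -0.048050589332953184, 'tool_from_camera': array([[-3.85047254e-04, -9.54288516e-01, -2.98886736e-01,
         7.67556785e-02],
       [ 9.99999580e-0
[... 224 characters left out ...]
00e+00]])}
{'time_s': 0.15, 'joint_positions': array([-1.28700286e+00,  3.42551345e-01,  1.52479125e+00, -1.34480839e-05,
        1.27543682e+00, -1.46014479e-01]), 'dq': array([-0.00089736, -0.00104516, -0.00503686, -0.00018287,  0.00092107,
       -0.00254591]), 'tau': array([ 1.81082723e-03, -4.33907568e+01, -2.46146643e+01, -4.01193847e-05,
        5.69372205e-03,  1.27410129e-05]), 'eef_pos': array([ 0.21869614, -0.47697265,  0.2557937 ]), 'eef_rot': array([ 9.76996287e-01,  2.13255488e-01, -4.72619609e-05, -5.91532451e-04]), 'contact_force': array([-0.4385593 ,  0.22800852, -0.11274162]), 'torque': array([ 0.00746884,  0.00662148, -0.05730871]), 'grip_width': 0.08538875645331331} 0.025
```

View pics/scene0.png

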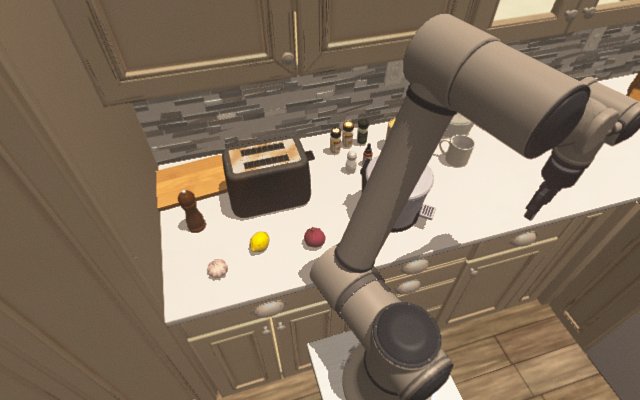

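View pics/side0.png

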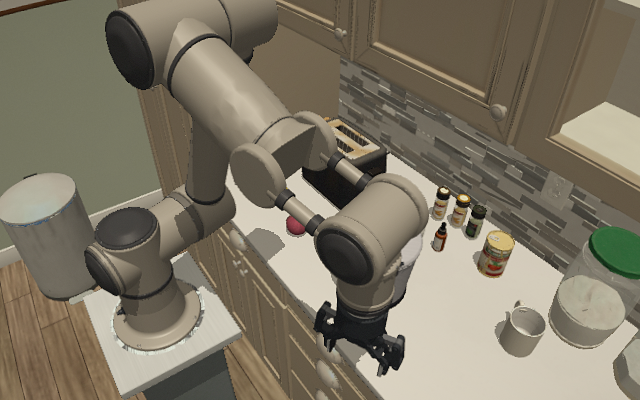

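The scene view shows the lemon at (260,241), onion at (315,237), garlic at (217,268) and pepper mill at (195,212). The caddy is at about (400,190), half hidden by the arm, with a striped pedal at (427,212).

```bash
python3 - <<'E'
from h import *
z=np.load('pics/scene0.npz'); P=cloud('scene',z['d']); hsv=cv2.cvtColor(z['im'],cv2.COLOR_RGB2HSV)
for uv in [(260,241),(315,237),(217,268),(195,212),(427,212),(424,207),(432,216),(425,180),(410,160),(405,170),(268,200),(352,160),(415,205)]: print(uv,P[uv[1],uv[0]].round(3))
m=((hsv[...,0]>20)&(hsv[...,0]<33)&(hsv[...,1]>170)&(hsv[...,2]>120)); m[:225]=0;m[260:]=0;m[:,:240]=0;m[:,280:]=0
q=P[m]; print('lemon',m.sum(),q.min(0),q.max(0),q.mean(0))
E
```

```text
(260, 241) [0.461 0.214 0.054]
(315, 237) [0.43  0.052 0.052]
(217, 268) [0.41  0.349 0.045]
(195, 212) [0.605 0.385 0.083]
(427, 212) [ 0.414 -0.312  0.063]
(424, 207) [ 0.434 -0.312  0.064]
(432, 216) [ 0.396 -0.32   0.06 ]
(425, 180) [ 0.441 -0.291  0.185]
(410, 160) [ 0.18  -0.043  0.561]
(405, 170) [ 0.178 -0.036  0.542]
(268, 200) [0.595 0.159 0.076]
(352, 160) [ 0.704 -0.167  0.067]
(415, 205) [ 0.4   -0.249  0.132]
lemon 280 [-0.24240876  0.18755762  0.02265026] [0.50082588 0.24882427 1.01067475] [0.46506629 0.21604124 0.04895803]
```

```bash
python3 - <<'E'
import cv2
a=cv2.imread('pics/scene0.png'); cv2.imwrite('pics/crop0.png',cv2.resize(a[130:290,160:460],None,fx=2.6,fy=2.6,interpolation=2))
E
```

```text
(no output)
```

View pics/crop0.png

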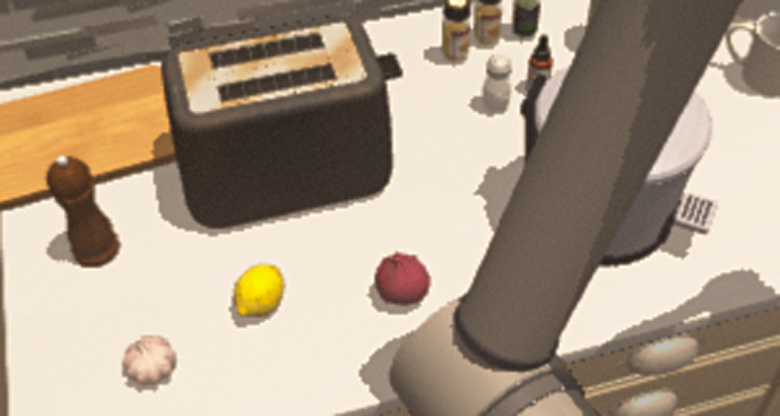

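View pics/wrist0.png

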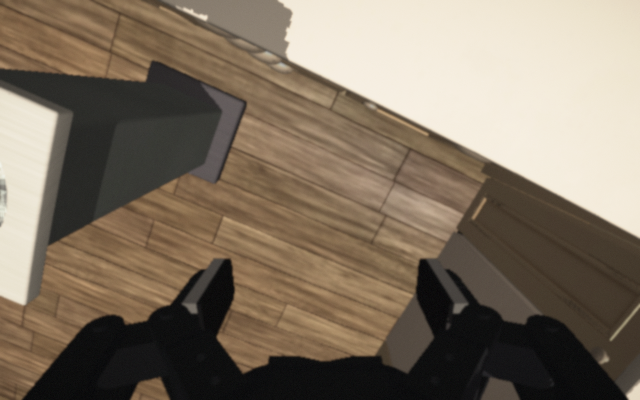

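```bash
cat > fit.py <<'E'
from h import *
def caddy(n,f):
    z=np.load(f'pics/{f}.npz'); P=cloud(n,z['d'],dict(eef_pos=z['p'],eef_rot=z['q']))
    box=(P[...,0]>.3)&(P[...,0]<.75)&(P[...,1]>-.5)&(P[...,1]<0)
    m=box&(P[...,2]>.165)&(P[...,2]<.2)&(z['d']>0)
    print('lid',m.sum(),P[m].min(0).round(3),P[m].max(0).round(3))
    k=box&(P[...,2]>.05)&(P[...,2]<.07)&(z['d']>0)
    return P,m,k,z['im']
E
python3 - <<'E'
from fit import *
P,m,k,im=caddy('scene','scene0')
from scipy.optimize import least_squares
# side wall: radius vs z
w=(P[...,0]>.3)&(P[...,0]<.7)&(P[...,1]>-.4)&(P[...,1]<-.05)&(P[...,2]>.1)&(P[...,2]<.16)
print(w.sum(),P[w].min(0),P[w].max(0))
q=P[w]; R=lambda z:.088+.011*z/.169
s=least_squares(lambda c:np.hypot(q[:,0]-c[0],q[:,1]-c[1])-R(q[:,2]),[.47,-.22],loss='soft_l1',f_scale=.003); print(s.x,np.abs(s.fun).mean())
v,u=np.nonzero(k); 
sel=(u>415)&(u<440)&(v>195)&(v<222)
t=P[v[sel],u[sel]]; print(t.mean(0),t.min(0),t.max(0), sel.sum())
d=s.x-t[:,:2].mean(0); print('yaw',np.arctan2(d[1],d[0]),np.linalg.norm(d))
E
```

```text
lid 647 [ 0.39  -0.332  0.165] [ 0.589 -0.128  0.193]
261 [ 0.394604   -0.29111832  0.10016621] [ 0.55206819 -0.12932114  0.15977486]
[ 0.49485991 -0.22743887] 0.001724670158334093
[ 0.41589203 -0.31032167  0.06179941] [ 0.3876076  -0.34439882  0.05080107] [ 0.44935461 -0.27522376  0.06956587] 203
yaw 0.8095819297744958 0.11447918737591918
```

```bash
python3 - <<'E'
from h import *
def pose(yaw_x, lean, sgn):
    # z tool: down & toward caddy (+c), x tool sign
    c=np.array([np.cos(yaw_x),np.sin(yaw_x),0]); up=np.array([0,0,1.])
    z=-up*np.cos(lean)+c*np.sin(lean)
    y=np.array([-c[1],c[0],0])*sgn
    x=np.cross(y,z); return Ro.from_matrix(np.stack([x,y,z],1)).as_quat(),x
C=np.array([.495,-.227]); yaw=.81; c=np.array([np.cos(yaw),np.sin(yaw)])
for sgn in (1,-1):
  for lean in (0,.3,.5,.7,.9,1.1):
    q,x=pose(yaw,lean,sgn)
    out=[]
    for rr,z in ((.118,.04),(.118,.1),(.16,.15),(.18,.3)):
        p=np.r_[C-c*rr,z]; s=r.solve_ik(p,q); out.append(None if s is None else np.round(s,2).tolist())
    print(sgn,lean,x.round(2),out)
q,_=pose(yaw,0,-1); print('look',r.solve_ik([.36,-.36,.4],q))
q,_=pose(yaw,0,1); print('look',r.solve_ik([.36,-.36,.4],q))
E
```

```text
1 0 [-0.69 -0.72 -0.  ] [None, None, [-0.88, 0.44, 1.7, -0.0, 1.0, 3.03], [-0.92, 0.29, 1.47, -0.0, 1.38, 2.99]]
1 0.3 [-0.66 -0.69 -0.3 ] [[-0.96, 0.63, 1.8, 0.41, 0.82, 2.65], [-0.96, 0.53, 1.76, 0.36, 0.95, 2.71], [-1.04, 0.46, 1.7, 0.33, 1.09, 2.69], [-1.08, 0.31, 1.48, 0.29, 1.45, 2.78]]
1 0.5 [-0.61 -0.64 -0.48] [[-1.06, 0.67, 1.8, 0.61, 0.93, 2.41], [-1.06, 0.57, 1.76, 0.56, 1.04, 2.5], [-1.14, 0.51, 1.7, 0.5, 1.18, 2.51], [-1.17, 0.35, 1.49, 0.46, 1.52, 2.66]]
1 0.7 [-0.53 -0.55 -0.64] [[-1.15, 0.74, 1.78, 0.75, 1.07, 2.23], [-1.15, 0.64, 1.76, 0.71, 1.16, 2.33], [-1.22, 0.57, 1.69, 0.64, 1.3, 2.37], [-1.25, 0.41, 1.5, 0.6, 1.61, 2.56]]
1 0.9 [-0.43 -0.45 -0.78] [[-1.22, 0.83, 1.75, 0.85, 1.22, 2.11], [-1.22, 0.72, 1.74, 0.82, 1.3, 2.2], [-1.28, 0.65, 1.68, 0.76, 1.43, 2.26], [-1.32, 0.47, 1.51, 0.74, 1.7, 2.47]]
1 1.1 [-0.31 -0.33 -0.89] [[-1.27, 0.93, 1.71, 0.92, 1.38, 2.01], [-1.27, 0.82, 1.72, 0.9, 1.44, 2.1], [-1.33, 0.75, 1.66, 0.85, 1.56, 2.17], [-1.36, 0.55, 1.53, 0.85, 1.79, 2.4]]
-1 0 [0.69 0.72 0.  ] [[-0.79, 0.61, 1.79, -0.0, 0.75, -0.03], [-0.79, 0.51, 1.74, -0.0
[... 514 characters left out ...]
 -0.91], [-1.15, 0.64, 1.76, 0.71, 1.16, -0.81], [-1.22, 0.57, 1.69, 0.64, 1.3, -0.77], [-1.25, 0.41, 1.5, 0.6, 1.61, -0.58]]
-1 0.9 [0.43 0.45 0.78] [[-1.22, 0.83, 1.75, 0.85, 1.22, -1.04], [-1.22, 0.72, 1.74, 0.82, 1.3, -0.94], [-1.28, 0.65, 1.68, 0.76, 1.43, -0.88], [-1.32, 0.47, 1.51, 0.74, 1.7, -0.67]]
-1 1.1 [0.31 0.33 0.89] [[-1.27, 0.93, 1.71, 0.92, 1.38, -1.13], [-1.27, 0.82, 1.72, 0.9, 1.44, -1.05], [-1.33, 0.75, 1.66, 0.85, 1.56, -0.97], [-1.36, 0.55, 1.53, 0.85, 1.79, -0.74]]
look [-9.36030939e-01  2.42962254e-01  1.27328086e+00 -4.44089210e-16
  1.62534954e+00 -1.75234612e-01]
look [-9.36030939e-01  2.42962254e-01  1.27328086e+00 -4.44089210e-16
  1.62534954e+00  2.96635804e+00]
```

```bash
cat >> h.py <<'E'
def pose(yaw, lean, sgn=-1):
    c=np.array([np.cos(yaw),np.sin(yaw),0]); up=np.array([0,0,1.])
    z=-up*np.cos(lean)+c*np.sin(lean)
    y=np.array([-c[1],c[0],0])*sgn
    return Ro.from_matrix(np.stack([np.cross(y,z),y,z],1)).as_quat()
E
python3 - <<'E'
from h import *
yaw=.81;C=np.array([.495,-.227]); c=np.array([np.cos(yaw),np.sin(yaw)])
r.reach(np.r_[C-c*.16,.36],pose(yaw,.5))
snap('wrist','w1');snap('scene','s1');print(r.read_state()['time_s'])
E
```

```text
1.2
```

View pics/w1.png

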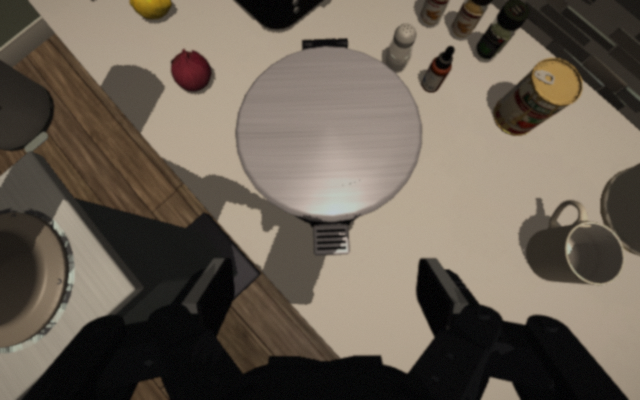

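View pics/s1.png

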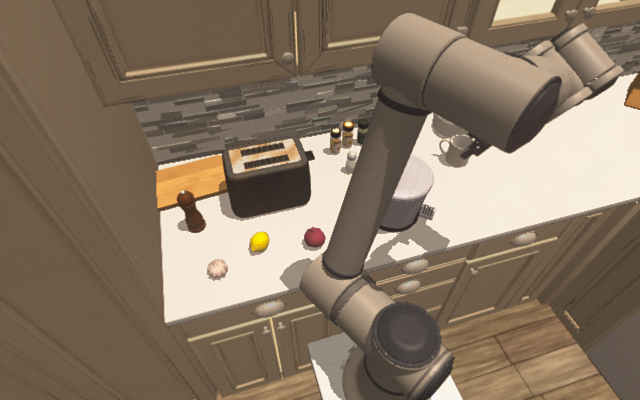

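The wrist view shows the whole lid, centred near (328,133). The hinge is at (325,43), the pedal tread at (331,238), and the lemon sits at the top edge. I'll fit positions from this view's depth.

```bash
python3 - <<'E'
from fit import *
P,m,k,im=caddy('wrist','w1')
z=np.load('pics/w1.npz')
q=P[m&(P[...,2]>.172)]; print(len(q), np.percentile(q[:,2],[5,50,95]))
(cx,cy),rad=cv2.minEnclosingCircle(q[:,:2].astype(np.float32)); print('lid circ',cx,cy,rad)
mm=(m&(P[...,2]>.172)).astype(np.uint8); n,l,s,ce=cv2.connectedComponentsWithStats(mm); j=1+np.argmax(s[1:,4]); print(s[j],ce[j])
M=(l==j).astype(np.uint8); h=cv2.convexHull(cv2.findContours(M,0,1)[0][0])[:,0]; H=P[h[:,1],h[:,0]]
from scipy.optimize import least_squares
f=least_squares(lambda c:np.hypot(H[:,0]-c[0],H[:,1]-c[1])-c[2],[cx,cy,.103],loss='soft_l1',f_scale=.002); print(f.x)
for uv in [(331,230),(331,240),(331,250),(316,240),(347,240),(325,43)]: print(uv,P[uv[1],uv[0]].round(3))
t=(P[...,2]>.045)&(P[...,2]<.075); t[:215]=0;t[262:]=0;t[:,:300]=0;t[:,365:]=0
T=P[t]; print('pad',t.sum(),T.mean(0),T.min(0),T.max(0)); rc=cv2.minAreaRect(T[:,:2].astype(np.float32)); print(rc, cv2.boxPoints(rc))
b=rc[0]; d=np.array([cx,cy])-b; print('yaw',np.arctan2(d[1],d[0]),np.linalg.norm(d))
hh=(P[...,2]>.15)&(P[...,2]<.2); hh[55:]=0;hh[:,:290]=0;hh[:,360:]=0; Q=P[hh]; print('hinge',Q.mean(0), np.arctan2(*(Q.mean(0)[:2]-b)[::-1]))
# lemon scene, two views
for n,fn in (('scene','s1'),('wrist','w1')):
  z=np.load(f'pics/{fn}.npz');P=cloud(n,z['d'],dict(eef_pos=z['p'],eef_rot=z['q'])); hsv=cv2.cvtColor(z['im'],cv2.COLOR_RGB2HSV)
  m=(hsv[...,0]>20)&(hsv[...,0]<33)&(hsv[...,1]>170)&(hsv[...,2]>90)&(P[...,2]>.005)&(P[...,2]<.08)&(P[...,0]>.35)&(P[...,0]<.55)&(P[...,1]>.1)&(P[...,1]<.3)
  q=P[m]; print(n,len(q),q.min(0),q.max(0)); w,v=np.linalg.eigh(np.cov(q[:,:2].T)); print(cv2.minAreaRect(q[:,:2].astype(np.float32)),w**.5,v[:,1])
E
```

```text
lid 26022 [ 0.392 -0.336  0.166] [ 0.597 -0.133  0.192]
26020 [0.17872956 0.18641949 0.18925455]
lid circ 0.49981051683425903 -0.2280680239200592 0.10993122309446335
[  235    38   188   184 26020] [328.38524212 132.49930822]
[ 0.49523699 -0.23386567  0.10214777]
(331, 230) [ 0.43  -0.309  0.062]
(331, 240) [ 0.421 -0.319  0.06 ]
(331, 250) [ 0.411 -0.328  0.06 ]
(316, 240) [ 0.406 -0.304  0.061]
(347, 240) [ 0.436 -0.334  0.062]
(325, 43) [ 0.565 -0.156  0.178]
pad 1239 [ 0.42210935 -0.31585384  0.06120667] [ 0.39067766 -0.34757331  0.04618516] [ 0.4590077  -0.27758821  0.07331366]
((0.4214246869087219, -0.31496238708496094), (0.04712565243244171, 0.058913156390190125), 46.43593978881836) [[ 0.38384163 -0.31173566]
 [ 0.42653036 -0.35233656]
 [ 0.45900774 -0.3181891 ]
 [ 0.416319   -0.27758822]]
yaw 0.8368322085736539 0.11702550441228211
hinge [ 0.5610432  -0.16117828  0.17961231] 0.8336410669778943
scene 280 [0.44649209 0.18739688 0.02317131] [0.49993631 0.24394858 0.05818674]
((0.47344985604286194, 0.21598607301712036), (0.05221453681588173, 0.05752095580101013), 4.869291305541992) [0.01161263 0.0157733 ] [-0.55649171  0.83085316]
wrist 399 [0.45348255 0.18228048 0.0247933 ] [0.50791232 0.22659759 0.04957118]
((0.47452181577682495, 0.1980949491262436), (0.02348014898598194, 0.06598259508609772), 55.10516357421875) [0.0050073  0.01660293] [-0.83778631  0.54599825]
```

```bash
cat >> h.py <<'E'
YAW=.835; C=np.array([.4955,-.2325]); cv=np.array([np.cos(YAW),np.sin(YAW)])
def cpos(rr,z,lean=None,ahead=0):
    """world TCP so that point `ahead` along the tool axis is at radius rr in front, height z"""
    p=np.r_[C-cv*rr,z]
    if ahead: p=p-ahead*Ro.from_quat(pose(YAW,lean)).as_matrix()[:,2]
    return p
E
python3 - <<'E'
from h import *
L=.6;q=pose(YAW,L)
command_gripper(0.0,30)
r.reach(cpos(.113,.10,L,.025),q)
print(r.read_state()['time_s'],r.read_state()['contact_force'])
print(r.move_straight(cpos(.113,.034,L,.025),q,speed=.04,max_force=25))
s=r.read_state(); print(s['time_s'],s['contact_force'],s['eef_pos'],cpos(.113,.034,L,.025),s['grip_width'])
snap('wrist','w2');snap('scene','s2');snap('side','d2')
E
```

```text
2.9167 [-0.22798033  0.17128808  0.79956413]
True
4.3917 [-4.26324386 -0.54226607  8.61171521] [ 0.41026401 -0.32658845  0.05826495] [ 0.41018254 -0.32673069  0.05463339] 1.924037338670258e-05
```

View pics/s2.png

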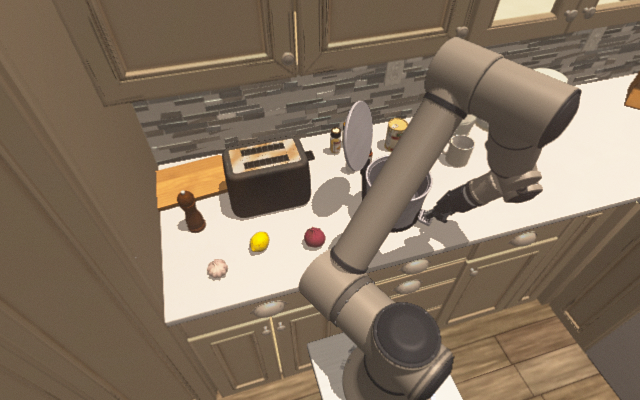

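View pics/w2.png

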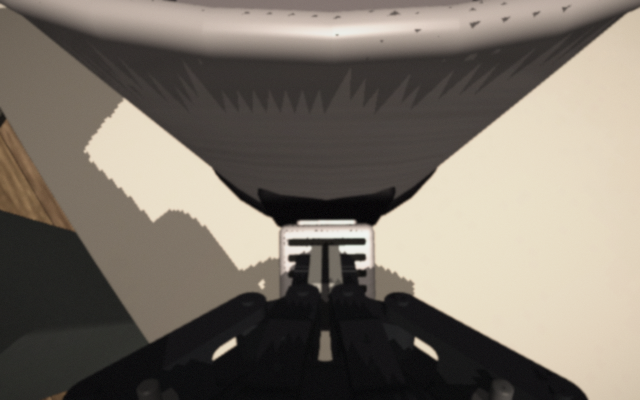

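View pics/d2.png

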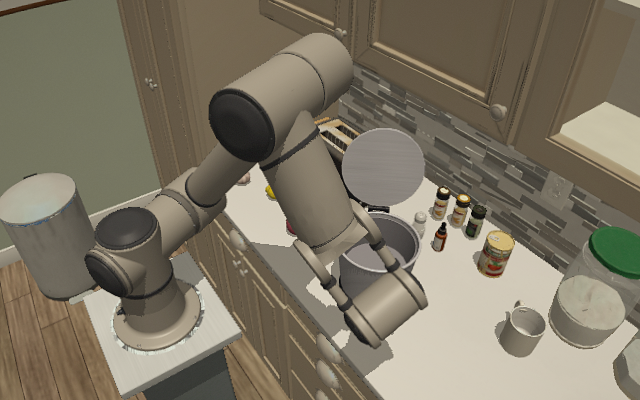

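The lid is up (disc at (357,137) in scene). I'll check its angle from depth.

```bash
cat >> fit.py <<'E'
def lid(n,f):
    z=np.load(f'pics/{f}.npz'); P=cloud(n,z['d']); 
    X=(P[...,:2]-C)@cv; Y=(P[...,:2]-C)@np.array([-cv[1],cv[0]]); Z=P[...,2]
    m=(X>.02)&(X<.3)&(abs(Y)<.1)&(Z>.23)&(Z<.4)&(z['d']>0)
    A=np.c_[X[m],Z[m]]; A=A-A.mean(0); v=np.linalg.svd(A,full_matrices=False)[2][0]; v*=np.sign(v[1])
    print(n,m.sum(),'lid angle',np.pi-np.arctan2(v[1],v[0]) if 0 else np.arctan2(v[1],-v[0]), 'Y range',Y[m].min(),Y[m].max(),'Zmax',Z[m].max())
E
python3 -c "
from fit import *
lid('scene','s2');lid('side','d2')"
```

```text
scene 1325 lid angle 1.838243781305805 Y range -0.0975530907569119 0.09999855980590612 Zmax 0.3773776227640717
side 4158 lid angle 1.8313960497694766 Y range -0.09848652426230334 0.09997524265309717 Zmax 0.3776498951591786
```

```bash
python3 - <<'E'
from h import *
L=.6;q=pose(YAW,L)
p=r.read_state()['eef_pos']; 
r.move_straight(p+np.r_[-cv*.08,.09],q,speed=.2)
command_gripper(0.085)
r.reach(cpos(.22,.42),pose(YAW,.2))
r.reach([.36,-.06,.46],pose(.2,0))
r.reach([.46,.20,.25],pose(.4,0))
snap('wrist','w3');snap('scene','s3');snap('side','d3');print(r.read_state()['time_s'])
from fit import lid
lid('scene','s3')
z=np.load('pics/w3.npz');P=cloud('wrist',z['d'],dict(eef_pos=z['p'],eef_rot=z['q'])); hsv=cv2.cvtColor(z['im'],cv2.COLOR_RGB2HSV)
m=(hsv[...,0]>20)&(hsv[...,0]<33)&(hsv[...,1]>150)&(hsv[...,2]>80)&(P[...,2]>.0)&(P[...,2]<.08)
n,l,s,ce=cv2.connectedComponentsWithStats(m.astype(np.uint8)); j=1+np.argmax(s[1:,4]); print(s[j],ce[j])
q=P[l==j]; q=q[q[:,2]>.008]; print(q.min(0),q.max(0)); rc=cv2.minAreaRect(q[:,:2].astype(np.float32));print(rc)
w,v=np.linalg.eigh(np.cov(q[:,:2].T)); print(w**.5,v[:,1],np.arctan2(v[1,1],v[0,1]))
E
```

```text
9.8667
scene 4 lid angle 0.39785378199801186 Y range 0.08946691883638147 0.09573480016619938 Zmax 0.23399451754000344
[ 286  127   66   52 2447] [318.68737229 152.63628933]
[0.45436087 0.18524768 0.02943031] [0.51221815 0.24412893 0.05621352]
((0.4831312596797943, 0.2145652025938034), (0.05502139404416084, 0.06129841133952141), 6.081448554992676)
[0.01194809 0.01692272] [-0.67628291  0.73664199] 2.313501211116507
```

View pics/w3.png

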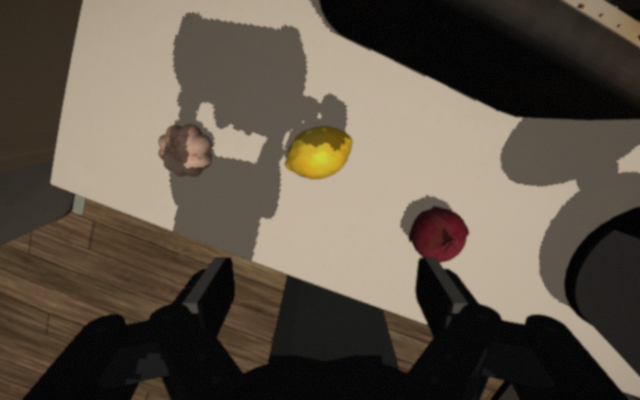

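View pics/s3.png

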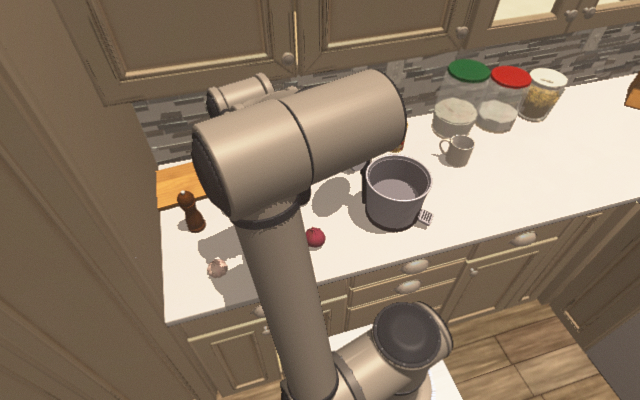

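View pics/d3.png

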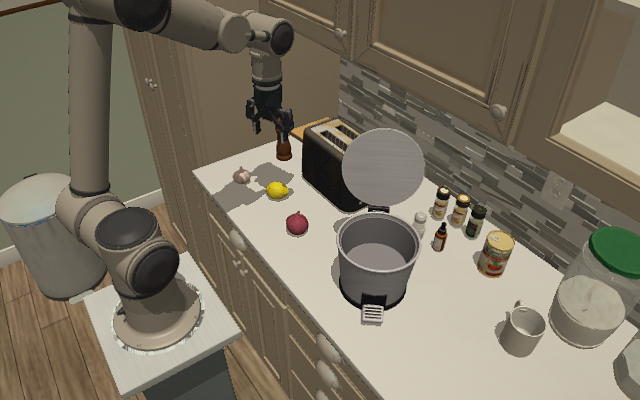

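```bash
python3 - <<'E'
from h import *
z=np.load('pics/w3.npz');P=cloud('wrist',z['d'],dict(eef_pos=z['p'],eef_rot=z['q'])); hsv=cv2.cvtColor(z['im'],cv2.COLOR_RGB2HSV)
m=(hsv[...,0]>20)&(hsv[...,0]<33)&(hsv[...,1]>150)&(hsv[...,2]>80)
n,l,s,ce=cv2.connectedComponentsWithStats(m.astype(np.uint8)); j=1+np.argmax(s[1:,4])
M=(l==j).astype(np.uint8);(c,ax,an)=cv2.minAreaRect(cv2.findContours(M,0,1)[0][0]);print(c,ax,an)
q=P[l==j]
for a in np.arange(0,np.pi,.15):
    u=q[:,:2]@[np.cos(a),np.sin(a)]; print(round(a,2),round(np.ptp(np.percentile(u,[.5,99.5])),4),(np.percentile(u,[.5,99.5]).mean()).round(4))
print(q[q[:,2]>.052].mean(0))
E
```

```text
(318.3499755859375, 151.95001220703125) (57.55344772338867, 54.074947357177734) 18.434947967529297
0.0 0.0562 0.484
0.15 0.0528 0.5103
0.3 0.0514 0.5258
0.45 0.0502 0.529
0.6 0.0488 0.5202
0.75 0.049 0.5005
0.9 0.0494 0.469
1.05 0.0498 0.4268
1.2 0.0519 0.3756
1.35 0.0531 0.3152
1.5 0.0556 0.2483
1.65 0.0587 0.1756
1.8 0.0621 0.0993
1.95 0.066 0.0207
2.1 0.0679 -0.0583
2.25 0.0692 -0.136
2.4 0.0695 -0.2107
2.55 0.0685 -0.2806
2.7 0.0673 -0.3451
2.85 0.0637 -0.4012
3.0 0.06 -0.4486
[0.48218778 0.21563546 0.06079328]
```

```bash
python3 - <<'E'
from h import *
z=np.load('pics/w3.npz');P=cloud('wrist',z['d'],dict(eef_pos=z['p'],eef_rot=z['q']))
m=(P[...,2]>.09)&(P[...,0]>.4)&(P[...,1]>-.05)&(P[...,1]<.4)&(z['d']>0); q=P[m]; print(q.min(0),q.max(0))
for a in(.1,.15,.2,.25): 
    s=q[abs(q[:,1]-a)<.02]; print(a,len(s),s[:,0].min() if len(s) else 0)
for y in (2.33,-.81):
  for p in ([.48,.215,.036],[.48,.215,.2],[.48,.215,.46]): print(y,r.solve_ik(p,pose(y,0)))
for y in (YAW,YAW+np.pi/2,YAW-np.pi/2,YAW+np.pi):
  for zz in (.115,.3,.46): print(round(y,2),zz,r.solve_ik(cpos(0,zz),pose(y,0)))
E
```

```text
[0.42533213 0.02960138 0.09000019] [0.69194324 0.27169256 0.32029899]
0.1 7541 0.598620479006391
0.15 19123 0.4673136770442418
0.2 10770 0.46180351803275393
0.25 15490 0.4253321308619249
2.33 [ 2.75343777e-01  6.23450735e-01  1.76779757e+00 -4.44089210e-16
  7.50344351e-01 -4.83859896e-01]
2.33 [ 2.75343777e-01  3.96037510e-01  1.60754772e+00 -4.44089210e-16
  1.13800743e+00 -4.83859896e-01]
2.33 [ 2.75343777e-01  2.80105334e-01  1.06630814e+00 -4.44089210e-16
  1.79517918e+00 -4.83859896e-01]
-0.81 [ 2.75343777e-01  6.23450735e-01  1.76779757e+00 -4.44089210e-16
  7.50344351e-01  2.65614010e+00]
-0.81 [ 2.75343777e-01  3.96037510e-01  1.60754772e+00 -4.44089210e-16
  1.13800743e+00  2.65614010e+00]
-0.81 [ 2.75343777e-01  2.80105334e-01  1.06630814e+00 -4.44089210e-16
  1.79517918e+00  2.65614010e+00]
0.83 0.115 [-5.78766825e-01  5.33143950e-01  1.64685169e+00 -4.44089210e-16
  9.61597018e-01  1.57029501e-01]
0.83 0.3 [-5.78766825e-01  3.53980810e-01  1.38453492e+00 -4.44089210e-16
  1.40307692e+00  1.57029501e-01]
0.83 0.46 [-5.78766825e-01  3.26457147e-01  1.00151982e+00 -4.440892
[... 324 characters left out ...]
89210e-16
  1.81361568e+00 -1.41376683e+00]
-0.74 0.115 [-5.78766825e-01  5.33143950e-01  1.64685169e+00 -4.44089210e-16
  9.61597018e-01  1.72782583e+00]
-0.74 0.3 [-5.78766825e-01  3.53980810e-01  1.38453492e+00 -4.44089210e-16
  1.40307692e+00  1.72782583e+00]
-0.74 0.46 [-5.78766825e-01  3.26457147e-01  1.00151982e+00 -4.44089210e-16
  1.81361568e+00  1.72782583e+00]
3.98 0.115 [-5.78766825e-01  5.33143950e-01  1.64685169e+00 -4.44089210e-16
  9.61597018e-01 -2.98456315e+00]
3.98 0.3 [-5.78766825e-01  3.53980810e-01  1.38453492e+00 -4.44089210e-16
  1.40307692e+00 -2.98456315e+00]
3.98 0.46 [-5.78766825e-01  3.26457147e-01  1.00151982e+00 -4.44089210e-16
  1.81361568e+00 -2.98456315e+00]
```

```bash
python3 - <<'E'
from h import *
q=pose(2.33,0)
r.reach([.480,.215,.14],q)
print(r.move_straight([.480,.215,.036],q,speed=.1,max_force=15))
command_gripper(.0,40); s=r.read_state(); print(s['grip_width'],s['eef_pos'])
r.move_straight([.480,.215,.2],q,speed=.15); s=r.read_state(); print(s['grip_width'],s['contact_force'],s['time_s'])
snap('wrist','w4');snap('side','d4')
E
```

```text
False
0.05229100038702834 [0.48046614 0.21525383 0.03702601]
0.052376401400827485 [-8.10970872e-04 -2.48033778e-01 -1.36149288e+00] 14.4
```

View pics/w4.png

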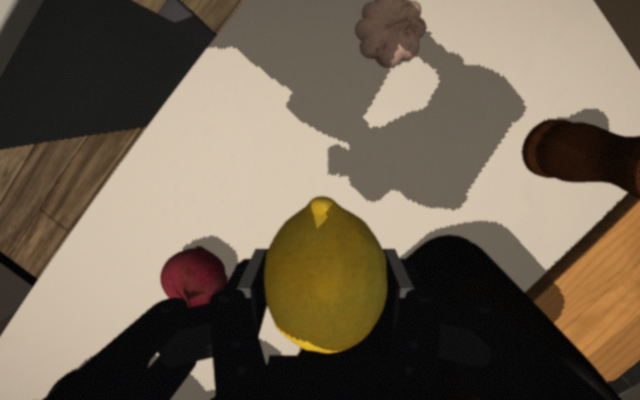

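View pics/d4.png

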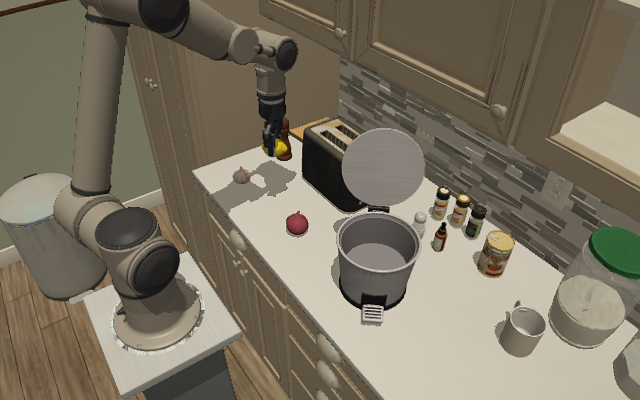

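```bash
python3 - <<'E'
from h import *
q=pose(YAW+np.pi/2,0)
r.reach([.40,.10,.46],pose(2.33,0))
r.reach([.38,-.08,.47],q)
r.reach(cpos(.008,.40),q)
s=r.read_state(); print(s['grip_width'],s['time_s'])
snap('side','d5')
print(r.move_straight(cpos(.008,.125),q,speed=.15,max_force=15)); s=r.read_state(); print(s['eef_pos'],s['contact_force'])
command_gripper(.076)
r.move_straight(cpos(.008,.36),q,speed=.2)
snap('side','d6');snap('wrist','w6'); print(r.read_state()['time_s'])
from fit import lid
lid('side','d6')
E
```

```text
0.052430412962968354 17.225
False
[ 0.49047924 -0.23863191  0.12566959] [ 0.45433817 -0.04534285 -0.59491329]
21.0417
side 2981 lid angle 1.8194669127773244 Y range -0.09804744271840342 0.09999377847394501 Zmax 0.37177966973857857
```

View pics/w6.png

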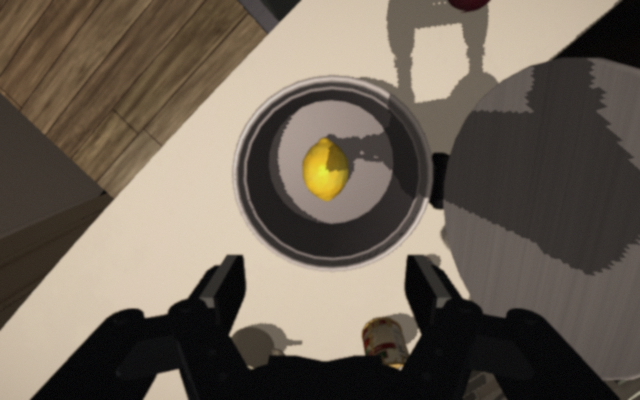

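View pics/d6.png

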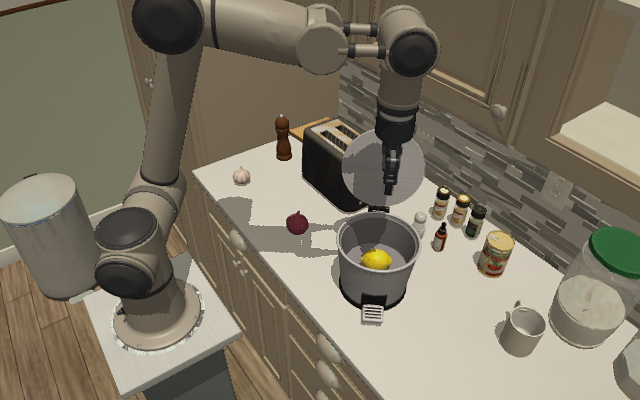

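```bash
python3 - <<'E'
from h import *
L=.95;q=pose(YAW,L)
r.reach(cpos(.14,.45),pose(YAW,.2))
r.reach(cpos(.26,.30),pose(YAW,.6))
command_gripper(.082)
r.reach(cpos(.120+.07*np.sin(L),.031+.07*np.cos(L),L,.006),q)
snap('wrist','w7');snap('side','d7'); print(r.read_state()['time_s'])
E
```

```text
24.25
```

View pics/w7.png

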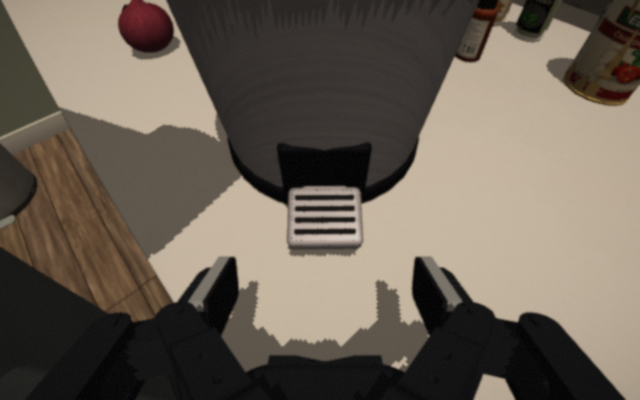

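View pics/d7.png

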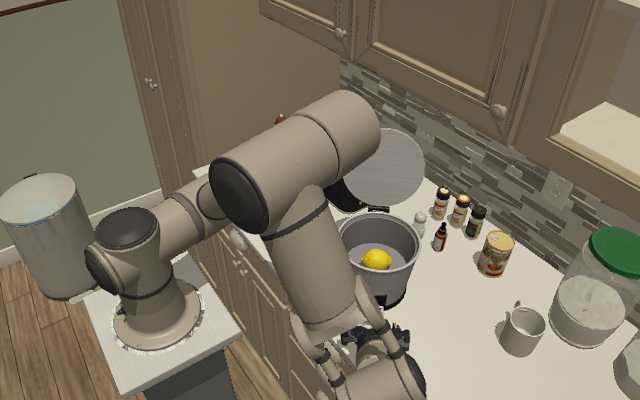

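The tread spans columns 288–362, centred between the jaws (mid ≈ 325). The lemon is inside and the lid is still open.

```bash
python3 - <<'E'
from h import *
z=np.load('pics/w7.npz');P=cloud('wrist',z['d'],dict(eef_pos=z['p'],eef_rot=z['q']))
for uv in [(325,192),(325,203),(325,215),(325,226),(325,237),(325,240),(295,215),(356,215)]:
    p=P[uv[1],uv[0]]; d=p[:2]-C; print(uv,'r',(-d@cv).round(4),'y',(d@[-cv[1],cv[0]]).round(4),'z',p[2].round(4))
L=.95;q=pose(YAW,L)
print(r.move_straight(cpos(.120,.030,L,.006),q,speed=.06,max_force=12))
s=r.read_state(); print(s['contact_force'],s['eef_pos'])
command_gripper(0,60); s=r.read_state(); print(s['grip_width'],s['contact_force'],s['eef_pos'],s['time_s'])
snap('wrist','w8')
E
```

```text
(325, 192) r 0.0989 y -0.0024 z 0.0374
(325, 203) r 0.1066 y -0.0024 z 0.0352
(325, 215) r 0.1152 y -0.0024 z 0.0335
(325, 226) r 0.1225 y -0.0024 z 0.0314
(325, 237) r 0.1302 y -0.0024 z 0.0306
(325, 240) r 0.1314 y -0.0024 z 0.0289
(295, 215) r 0.1158 y 0.0173 z 0.0343
(356, 215) r 0.1154 y -0.0228 z 0.0339
False
[-0.26591311 -0.02730476 -0.65513077] [ 0.41161603 -0.32544763  0.03364015]
0.0490549431334336 [ 0.39279818 -3.88641868  3.18575582] [ 0.41190833 -0.32624618  0.03393013] 25.975
```

View pics/w8.png

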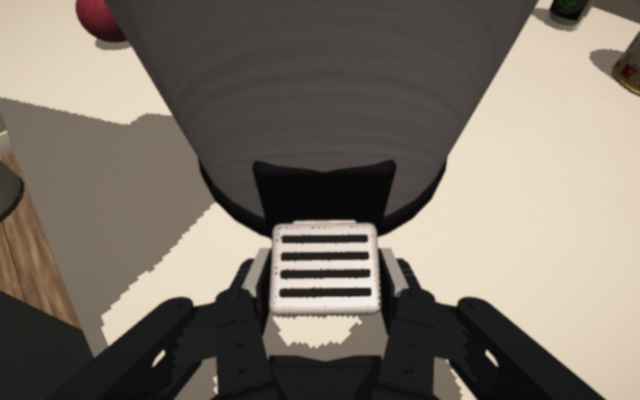

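The jaws hold the tread by both sides, at 49 mm. Now I'll ease it up along the arc.

```bash
cat > raise.py <<'E'
from h import *
L0=.95; off=None
def target(th,g0=(.120,-.012)):
    L=L0-th; rr=g0[0]*np.cos(th)-g0[1]*np.sin(th); z=.042+g0[0]*np.sin(th)+g0[1]*np.cos(th)
    return cpos(rr,z,L,.006),pose(YAW,L)
E
python3 - <<'E'
from raise_ import * if 0 else None
E
mv() { :; }; mv; cp raise.py rz.py; python3 - <<'E'
from rz import *
for th in np.arange(.03,.121,.03):
    p,q=target(th); r.move_straight(p,q,speed=.012); s=r.read_state(); print(round(th,2),s['time_s'],s['contact_force'].round(1),(s['eef_pos']-p).round(4),s['grip_width'].round(4))
snap('side','d9');snap('wrist','w9')
E
```

```text
File "<stdin>", line 1
    from raise_ import * if 0 else None
                         ^^
SyntaxError: invalid syntax
Traceback (most recent call last):
AttributeError: 'float' object has no attribute 'round'
```

The script stopped on a print error after the first small step, which is harmless. I'll carry on from there.

```bash
python3 - <<'E'
from rz import *
for th in np.arange(.06,.121,.03):
    p,q=target(th); r.move_straight(p,q,speed=.012); s=r.read_state(); print(round(th,2),s['time_s'],np.round(s['contact_force'],1),np.round(s['eef_pos']-p,4),round(s['grip_width'],4))
snap('side','d9');snap('wrist','w9')
E
```

```text
0.06 26.9583 [ 0.5 -5.   2.2] [ 0.0002 -0.0011  0.0003] 0.0492
0.09 27.425 [-0.5 -4.7  4.1] [ 0.0003 -0.0011  0.0005] 0.0489
0.12 27.8917 [-0.4 -6.   4.8] [ 0.0003 -0.0012  0.0007] 0.0492
```

View pics/d9.png

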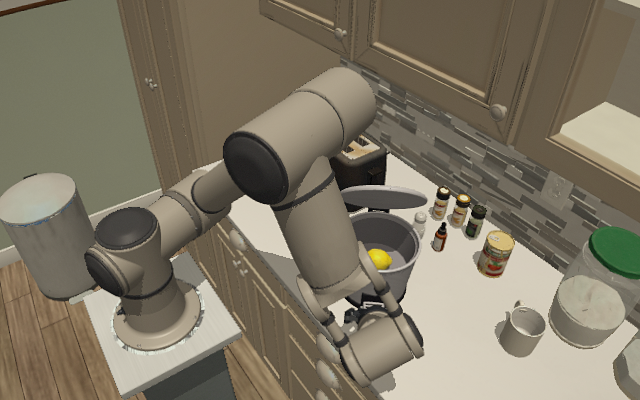

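View pics/w9.png

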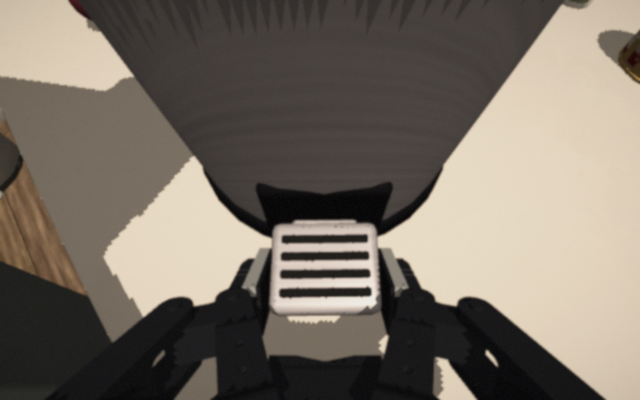

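The lid is about halfway down and the grip has not slipped: the tread looks the same between the jaws. I'll continue.

```bash
python3 - <<'E'
from rz import *
for th in (.15,.18,.205,.225,.24):
    p,q=target(th); r.move_straight(p,q,speed=.010); s=r.read_state(); print(round(th,3),s['time_s'],np.round(s['contact_force'],1),np.round(s['eef_pos']-p,4),round(s['grip_width'],4))
snap('side','d10');snap('scene','s10')
for n,f in(('side','d10'),('scene','s10')):
    z=np.load(f'pics/{f}.npz');P=cloud(n,z['d']);X=(P[...,:2]-C)@cv;Y=(P[...,:2]-C)@np.array([-cv[1],cv[0]]);m=(np.hypot(X,Y)<.08)&(P[...,2]>.1)&(P[...,2]<.3)
    if m.sum()>50: print(n,m.sum(),np.linalg.lstsq(np.c_[X[m],Y[m],np.ones(m.sum())],P[m][:,2],rcond=None)[0])
E
```

```text
0.15 28.5167 [-1.2 -5.6  7.3] [ 0.0003 -0.0012  0.0008] 0.0489
0.18 29.0417 [-1.2 -4.6  7.6] [ 0.0003 -0.0011  0.0009] 0.0489
0.205 29.5083 [-1.4 -5.4  7.7] [ 0.0003 -0.0011  0.0009] 0.049
0.225 29.9083 [-1.2 -4.7  7.7] [ 0.0003 -0.0011  0.001 ] 0.0484
0.24 30.25 [-2.3 -6.6  4.1] [ 0.0003 -0.0011  0.0004] 0.0485
side 1616 [-0.00158508  0.01911261  0.18864653]
scene 333 [-0.0640196   0.00713115  0.19204812]
```

View pics/d10.png

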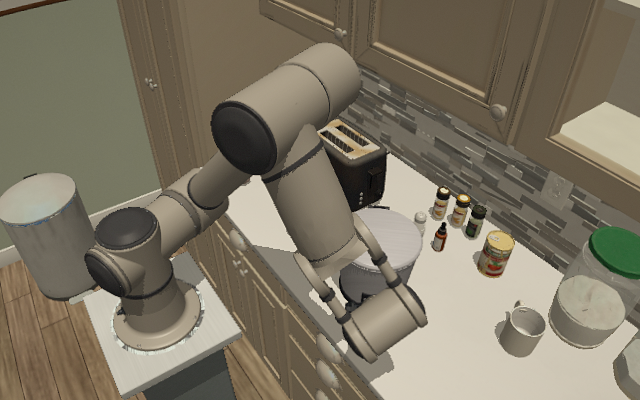

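The lid is flat and the force fell from 7.7 N to 4.1 N, so the pedal is at its upper stop. I'll nudge it up slightly, release, back out along the tool axis and check.

```bash
python3 - <<'E'
from rz import *
p,q=target(.245); r.move_straight(p,q,speed=.01); s=r.read_state(); print(np.round(s['contact_force'],1))
command_gripper(.082)
ax=Ro.from_quat(q).as_matrix()[:,2]
r.move_straight(p-ax*.12,q,speed=.12)
r.reach(cpos(.30,.33),pose(YAW,.7))
r.hold(.5)
snap('wrist','w11');snap('side','d11');snap('scene','s11')
for n,f in(('side','d11'),('scene','s11'),('wrist','w11')):
    z=np.load(f'pics/{f}.npz');P=cloud(n,z['d'],dict(eef_pos=z['p'],eef_rot=z['q']));X=(P[...,:2]-C)@cv;Y=(P[...,:2]-C)@np.array([-cv[1],cv[0]]);m=(np.hypot(X,Y)<.085)&(P[...,2]>.15)&(P[...,2]<.22)
    if m.sum()>50: print(n,m.sum(),np.linalg.lstsq(np.c_[X[m],Y[m],np.ones(m.sum())],P[m][:,2],rcond=None)[0])
print(np.round(r.read_state()['contact_force'],1),r.read_state()['time_s'])
E
```

```text
[ 0.6 -5.9 -0.4]
side 1775 [ 0.008983   -0.00171663  0.18809921]
scene 927 [-0.03638446  0.00451924  0.19007699]
wrist 10955 [ 0.0046491  -0.00224274  0.18717018]
[0.3 0.9 0.3] 33.65
```

View pics/d11.png

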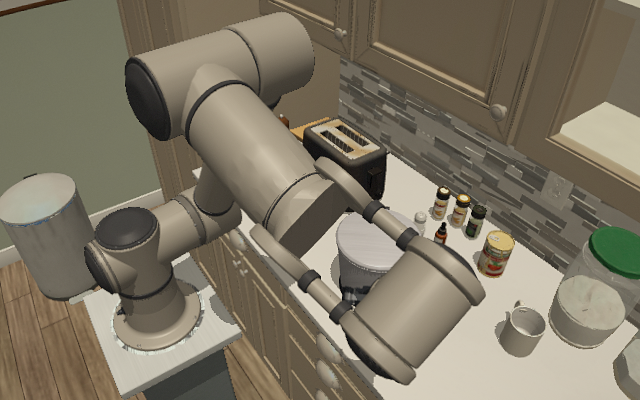

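View pics/s11.png

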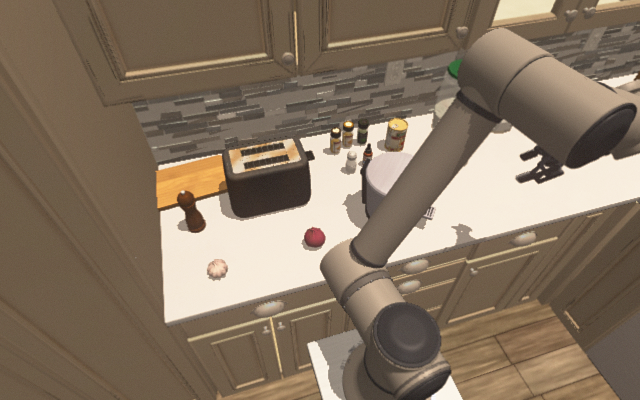

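The lid is shut and level, the hand is clear, and the onion (315,237), garlic (217,268) and mill (195,212) are at their starting pixels.

```bash
python3 -c "
from h import *
r.finish_job()"
```

```text
the job is handed in; nothing more can be done
```

The job is done and handed in at about 34 s: the lemon is in the caddy and the lid is shut. I pressed the pedal down with closed fingertips, and the lid opened to about 1.82–1.84 rad and stayed there. I put the lemon in, gripped the tread by its sides and eased it up over about 4 s. I let go only once the pedal was at its upper stop.

**Last checks:**
- **Lid:** the wrist and side depth fits agree that it is level within 0.01 rad and about 0.188 m high. The scene view disagreed slightly, with a 0.036 rad tilt fitted from a partly hidden patch. That is still within the 0.08 rad allowed.
- **Lemon:** I last saw it near the middle of the bucket floor before the lid came down. I can't see it now that the lid is shut.
- **Onion, garlic and pepper mill:** all three are at the same pixels in the scene view as at the start.
- **Contact:** the hand is clear, with less than about 1 N on the wrist.

One script stopped on a print error during the lift, but the arm held its position and I carried on from there.

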